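Gather the slicer's parts into its caddy

ROBOT

A 7-joint arm with a two-finger parallel gripper is mounted at the origin on the work surface. World frame = base frame: x ahead of the robot, y to its left, z up, the work surface at z = 0. Lengths are in m, angles in rad, forces in N, time in s.
With the tool pointing down it reaches from about 0.425 to 0.925 m from the base axis. Payload 6.8 kg.
Tool frame: the origin (TCP) lies on the centre line of the jaws, within the pads' length; the fingertips stand 14 mm ahead of it and the grasp point (between the pads) lies 5 mm behind it (bot.finger_overhang is the distance from the TCP to the fingertips, in m); z points along the fingers, y is the line along which they close (so a half turn about z gives the same grasp; the last joint's range is limited). The gripper opens to 85 mm and grips with 20 to 120 N. Pads are 22 mm wide; open, the fingers measure 114 mm over their backs; the gripper's body (76 mm by 85 mm) begins 54 mm behind the grasp point. The pads swing forward as they close: fully open they stand 13 mm farther back than shut.
Start: joints at [1.025, 0.477, 0.022, 1.555, -0.011, 1.109, -0.083], TCP at [0.286, -0.611, 0.245] pointing down, gripper open.
Joint ranges: [-2.96, 2.96], [-0.34, 2.1], [-1.41, 1.46], [0.24, 2.44], [-1.37, 4.51], [0.17, 1.92], [-2.96, 2.96]. Speed limits (rad/s): [2.39, 2.39, 3.14, 3.14, 3.14, 3.14, 3.14].

INTERFACE

Orientations are given as a unit quaternion [w, x, y, z].
In Python, from station import bot gives the robot as it stands.
- The arm moves only by the shell command python3 -m inch 'ROWS' [OPENING] [FORCE]. ROWS is JSON, a list of rows, each a list of 4 numbers: the shift along the tool's x, y, z in m, then the turn about the tool's z in degrees. A call has 1 to 12 rows; each row shifts and turns the commanded pose from where the row before left it, along the tool's axes as they then stand; what a row does not reach is not made up. A row lasts 1/10 s, in which the tool goes at most 50 mm and 8.59 degrees, less where a joint would pass 70% of its speed; a pose out of reach is approached as far as the arm can. A call is refused whole if a number of a shift passes 0.05 or a number of a turn 8.59, either way. A call with a gripper value outside its range is refused whole. OPENING is the finger opening in m, from 0 to 0.0854, set as the call begins (- or left out, the last holds). The fingers move at their own pace and stop on an object; FORCE is the grip in N (left out, the last holds). Time passes only in rows, so rows that do not move let the fingers close. It gives the time, the measured TCP pose, the force, the opening and the grip force at its end, in the units of the state.
- bot.get_obs(): the state, without advancing time (a new reading comes with each control period).
- bot.read_camera(name): name is "scene" or "top"; returns a dict with "color" (420x560x3 uint8, red, green, blue), "mtx" (3x3 intrinsics, pixels), "dist_coeffs" ([k1, k2, p1, p2, k3] as OpenCV has them; the pictures are not rectified), "world_from_camera" (4x4, takes a point from camera to world coordinates). Camera axes: x right, y up, looking along -z (the intrinsics and any distortion apply to the point x, -y, -z); pixel columns grow to the right and rows downward; lengths in m; the calibration is good to about 2 mm. A picture is of the moment at which its call begins. There is no depth.
- bot.hand_in(): hands the job in; it is judged then, once.
The state is a dict: "t": time; "q": joint angles; "joint_vel": joint speeds; "joint_torque": joint torques, N m; "eef_pos": TCP position; "tool_rot": TCP orientation; "contact_force": force on the tool from outside, world axes, zero at the start; "torque": the same for the moment, N m; "gripper_width": opening from 0.0 (shut) to 1.0 (fully open); "grasp_force": force on a finger pad.
Only numpy, scipy, OpenCV 4.12 (cv2) and the standard library are available. Lean on these libraries where they do the work, as an engineer would, in place of code of your own. Each camera call takes 0.05 s, during which the arm holds its last target. There are 200 camera calls.

TASK

The slicer has been stripped for cleaning. Gather its four loose parts into the parts caddy, each upright and fully down in its own block: the ribbed dial knob in the round recess, the thick sharpening stone ring over the post, the pusher in the square recess and the wing nut in the long slot. The amber jar with the black cap and the thin steel pastry ring do not belong to the slicer: leave them standing where they are.

Things in the scene. Friction and masses are not known exactly. Their poses are not given: they have to be found in the camera images.
- dial_knob: Slicer part: black ribbed round knob, 44 mm across the ribs, on a wider bare aluminium collar 50 mm across and 10 mm high that shows as a bright rim from above; 44 mm high in all, about 140 g, white pointer line on top. Grip it by the black part. Stands upright and loose on the table. Origin: centre of its underside, z up.
- stone: Slicer part: grey sharpening stone, a thick-walled ring 50 mm outside, 28 mm hole right through, 24 mm high, about 100 g. Lies flat, its hole upright, loose on the table. Origin: centre of its underside, z up along the hole.
- pusher: Slicer part: food pusher, an aluminium plate 58 (x) x 46 (y) x 8 mm with an upright black bar handle on it, 50 mm long (along x), 16 mm thick (along y), from 8 to 46 mm above the underside; about 150 g. Grip the handle across its thickness (along y). Stands upright and loose on the table. Origin: centre of its underside, z up, x along the handle.
- wing_nut: Slicer part: steel wing nut, a hub 28 mm in diameter and 38 mm high with two flat wings, 60 mm over both (along x), 9 mm thick, from 4 to 26 mm above the underside; about 120 g. Grip the hub across the wings (along y). Stands upright and loose on the table. Origin: centre of its underside, z up, x along the wings.
- jar: Not a slicer part, to be left: small amber glass jar 48 mm in diameter with a smooth black cap 44 mm across, 50 mm high in all, no bright rim. Stands upright and loose on the table. Origin: centre of its underside, z up. Loose things stand at least 90 mm from centre to centre, among three that are not listed (glass shaker 64 mm high, white ramekin, paper-wrapped butter block).
- pastry_ring: Not a slicer part, to be left: thin-walled bright steel ring, 58 mm outside, 53 mm inside, 26 mm high. Lies flat, loose on the table. Origin: centre of its underside, z up.
- round_nest: White plastic block 84 x 84 mm, 22 mm high, fixed in the caddy (top 26 mm above the table). In its top a round recess 68 mm in diameter, 10 mm deep, floor lined grey (its floor 12 mm above the origin): place of the dial knob. Origin: centre of the block's underside, z up, y along the caddy's row. The four blocks stand in one row, in changing order, 86 mm from centre to centre.
- post_nest: White plastic block 84 x 84 mm, 22 mm high, fixed in the caddy (top 26 mm above the table). On its flat top a thin upright steel post, 10 mm in diameter, 18 mm high (from 22 to 40 mm above the origin): place of the stone, which goes over the post and rests flat on the block's top (22 mm). Origin: centre of the block's underside, z up, y along the caddy's row.
- square_nest: White plastic block 84 x 84 mm, 22 mm high, fixed in the caddy (top 26 mm above the table). In its top a square recess 73 x 73 mm, 10 mm deep, floor lined grey (its floor 12 mm above the origin): place of the pusher, any way round. Origin: centre of the block's underside, z up, y along the caddy's row. The caddy is a shallow aluminium tray 102 x 356 mm, lip 14 mm above the table, low handles 22 mm beyond its ends.
- slot_nest: White plastic block 84 x 84 mm, 22 mm high, fixed in the caddy (top 26 mm above the table). In its top an oblong slot 73 mm long (along y, the row) and 43 mm wide (along x), 10 mm deep, floor lined grey (its floor 12 mm above the origin): place of the wing nut, its wings along the slot. Origin: centre of the block's underside, z up, y along the caddy's row.
Mind the look-alikes: they are no part of the job. Leave any brown look-alike of the round_nest alone.

How it is judged:
At the end, for the whole second after the job is handed in: Each slicer part upright (0.1 rad), at rest on its own block's floor (3 mm): knob within 12 mm of the round recess's centre, stone 12 mm of the post, pusher 22 mm of the square recess's centre, wing nut 14 mm of the slot's centre; jar and pastry ring upright, still, within 30 mm of their start (horizontal distance between dial_knob and round_nest below 0.012 m and z of dial_knob in the frame of round_nest between 0.008 and 0.015 m and angle between each of dial_knob, stone, pusher, wing_nut, jar, pastry_ring's own z axis and vertical below 0.1 rad and linear speed of each of dial_knob, stone, pusher, wing_nut, jar, pastry_ring below 0.02 m/s and angular speed of each of dial_knob, stone, pusher, wing_nut below 0.2 rad/s and horizontal distance between stone and post_nest below 0.012 m and z of stone in the frame of post_nest between 0.018 and 0.025 m and horizontal distance between pusher and square_nest below 0.022 m and z of pusher in the frame of square_nest between 0.008 and 0.015 m and horizontal distance between wing_nut and slot_nest below 0.014 m and z of wing_nut in the frame of slot_nest between 0.008 and 0.015 m and distance of each of jar, pastry_ring from where it was at the start of the episode below 0.03 m); the robot touches nothing.
It fails at once if the jar or the pastry ring is moved by more than 30 mm (distance of any of jar, pastry_ring from where it was at the start of the episode above 0.03 m).
It also fails if it takes over 93 s, if anything falls off the work surface, if the arm or the gripper's body presses on something with over 40 N, if the wrist force passes 120 N, or if a joint passes its speed limit or range.

## Working session

There is one attempt and no reset: what is moved stays moved. The work goes in short steps, Python scripts to look and compute and a shell command to move; the robot and the scene stay as the last step left them, time stands still between calls to the robot, and variables do not carry over. Pictures are saved under pics/ and viewed, at most 14 in all, crops included, and the job is handed in when it is done.

```bash
ls; mkdir -p pics
python3 - <<'E'
from station import bot
import cv2
o=bot.get_obs(); print(o)
for n in("top","scene"):
    r=bot.read_camera(n); cv2.imwrite(f"pics/{n}0.png",r["color"][:,:,::-1]); print(r["mtx"],r["dist_coeffs"],r["world_from_camera"])
E
```

```text
pics
{'t': 0.0, 'q': array([ 1.02492972,  0.47782774,  0.02232532,  1.55647652, -0.01150842,
        1.10929877, -0.0830824 ]), 'joint_vel': array([-4.74639645e-04,  1.10080339e-03, -3.36461305e-04,  2.41558128e-03,
       -5.00626820e-05, -2.91675885e-03,  1.35754222e-03]), 'joint_torque': array([-7.91177281e-04, -5.96459734e+01,  1.60778940e+00, -2.81204689e+01,
        1.24992180e-02,  9.30501177e-03,  6.39285463e-05]), 'eef_pos': array([ 0.28589487, -0.61082234,  0.2442963 ]), 'tool_rot': array([-9.02885723e-04,  9.76134894e-01,  2.17163034e-01, -2.66012998e-04]), 'contact_force': array([-0.19129263, -1.13484018,  0.60813047]), 'torque': array([ 0.00067291, -0.0445378 , -0.03693329]), 'grasp_force': 0.0, 'gripper_width': 1.0012727926080291}
[[444.35584194   0.         279.06684258]
 [  0.         444.35584194 208.65781447]
 [  0.           0.           1.        ]] [-0.07286552  0.          0.          0.          0.        ] [[ 0.02903665  0.99418739 -0.10367401  0.36555181]
 [-0.99954949  0.02966732  0.00454605 -0.05561263]
 [ 0.00759536  0.1034953   0.99460094  1.11157076]
 [ 0.          0.          0.          1.        ]]
[[520.18445675   0.         275.8647607 ]
 [  0.         520.18445675 210.25051239]
 [  0.           0.           1.        ]] [0.02714102 0.         0.         0.         0.        ] [[-0.73320676 -0.49200365  0.46940414  1.08135331]
 [ 0.67980059 -0.54729193  0.48820354  0.54184287]
 [ 0.01670318  0.67705535  0.73574252  0.95811686]
 [ 0.          0.          0.          1.        ]]
```

View pics/top0.png

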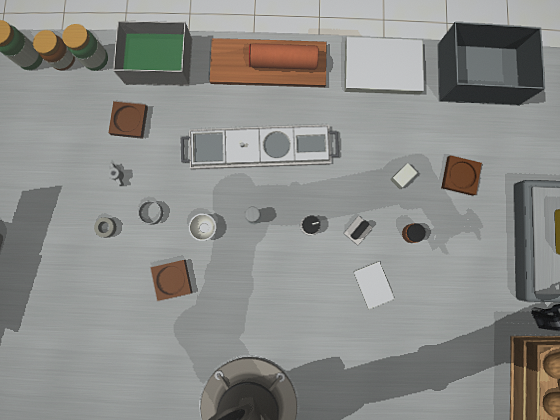

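View pics/scene0.png

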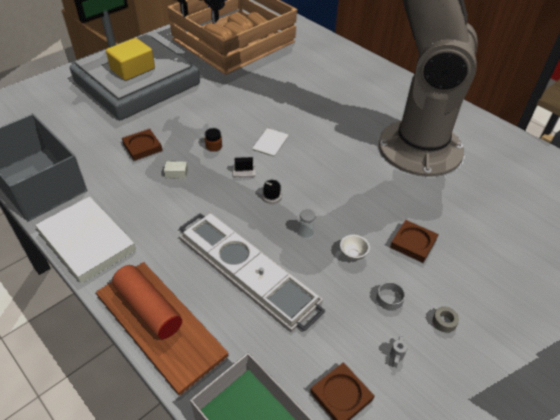

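The top view shows, as candidates:
- Black tops: knob (312,225) with a bright rim and pointer, jar (414,233) amber.
- Rings: thick stone (105,227), thin pastry ring (150,212).
- Pusher (358,230), wing nut (117,173).
- Caddy from left to right: square (208,147), post (243,146), round (277,145), slot (311,144). The brown blocks are decoys.

I'll check these choices in one close crop and measure them.

```bash
cat > h.py <<'E'
import numpy as np, cv2
from station import bot
def ray(r,px):
    p=cv2.undistortPoints(np.float64(px).reshape(-1,1,2),r["mtx"],np.float64(r["dist_coeffs"])).reshape(-1,2)
    T=np.array(r["world_from_camera"]); d=np.c_[p[:,0],-p[:,1],-np.ones(len(p))]@T[:3,:3].T
    return T[:3,3],d
def onz(r,px,z):
    c,d=ray(r,px); return (c+d*((z-c[2])/d[:,2])[:,None])[:,:2]
def proj(r,P):
    T=np.linalg.inv(r["world_from_camera"]); q=(np.atleast_2d(P)@T[:3,:3].T+T[:3,3])*[1,-1,-1]
    return cv2.projectPoints(q.reshape(-1,1,3),np.zeros(3),np.zeros(3),r["mtx"],np.float64(r["dist_coeffs"]))[0].reshape(-1,2)
E
python3 - <<'E'
from h import *
r=bot.read_camera("top"); s=bot.read_camera("scene")
cv2.imwrite("pics/t.png",r["color"][:,:,::-1]);cv2.imwrite("pics/s.png",s["color"][:,:,::-1])
a=cv2.resize(r["color"][155:250,90:190],None,fx=4,fy=4,interpolation=2)
b=cv2.resize(r["color"][205:253,285:435],None,fx=5,fy=5,interpolation=2)
c=cv2.resize(r["color"][120:172,175:350],None,fx=4.5,fy=4.5,interpolation=2)
H=np.zeros((600,800,3),np.uint8); 
a=cv2.resize(a,None,fx=.9,fy=.9)
a=cv2.resize(r["color"][158:242,90:170],None,fx=3.8,fy=3.8,interpolation=2)
H[:234,:787]=c[:,:787]; H[240:240+a.shape[0],:a.shape[1]]=a
b=cv2.resize(r["color"][205:253,290:435],None,fx=3.3,fy=3.3,interpolation=2);H[240:240+b.shape[0],310:310+b.shape[1]]=b
cv2.imwrite("pics/crop1.png",H[:,:,::-1])
for n,p,z in [("knob",(312,225),.044),("jar",(414,233),.05),("stone",(105,227),.024),("ring",(150,212),.026),("pusher",(359,229),.046),("wing",(117,173),.038),("sq",(208,147),.016),("post",(243,146),.04),("round",(277,145),.026),("slot",(311,144),.016)]: 
    print(n,onz(r,[p],z)[0].round(3), "scene px",proj(s,[*onz(r,[p],z)[0],z])[0].round(0))
E
```

```text
knob [ 0.44  -0.141] scene px [272. 182.]
jar [ 0.427 -0.387] scene px [215. 132.]
stone [0.421 0.368] scene px [445. 313.]
ring [0.461 0.257] scene px [391. 290.]
pusher [ 0.433 -0.254] scene px [245. 158.]
wing [0.554 0.342] scene px [396. 340.]
sq [0.631 0.123] scene px [290. 298.]
post [0.63  0.033] scene px [262. 266.]
round [ 0.638 -0.051] scene px [235. 249.]
slot [ 0.646 -0.136] scene px [209. 233.]
```

View pics/crop1.png

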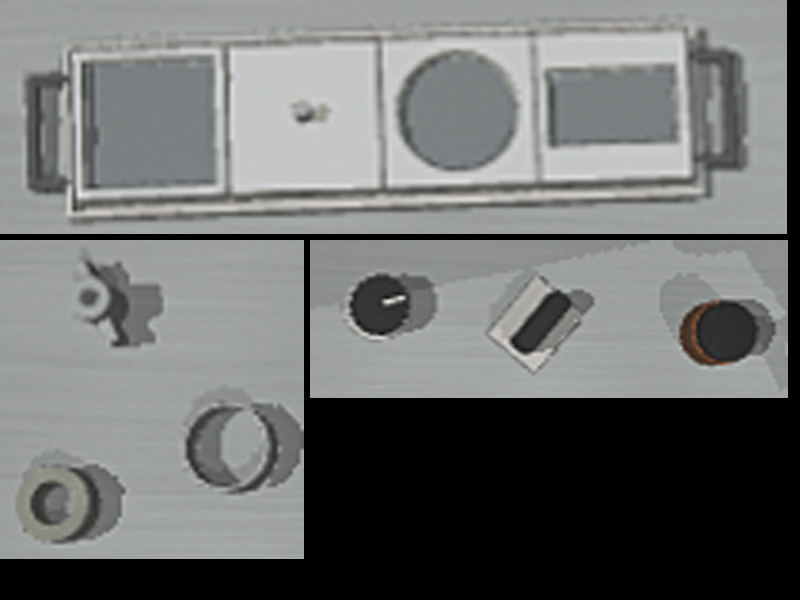

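Crop 1 confirms the choices: the knob has its bright rim and pointer, the stone is the thick ring, and the jar is amber. In the caddy order (from +y) square, post, round, slot. Now the precise measurements.

```bash
cat > m.py <<'E'
from h import *
def blob(r,c,h,f,z):
    """largest blob of mask f in window around c; points on plane z: centroid, circle, minAreaRect"""
    x,y=c; w=r["color"][y-h:y+h,x-h:x+h].astype(int); m=f(w).astype(np.uint8)
    cs=cv2.findContours(m,cv2.RETR_EXTERNAL,cv2.CHAIN_APPROX_NONE)[0]; k=max(cs,key=cv2.contourArea).reshape(-1,2)
    mm=np.zeros_like(m); cv2.drawContours(mm,[k.reshape(-1,1,2)],-1,1,-1)
    P=onz(r,k+[x-h,y-h],z); ar=onz(r,np.argwhere(mm)[:,::-1]+[x-h,y-h],z)
    rc=cv2.minAreaRect((P*1000).astype(np.float32)); ci=cv2.minEnclosingCircle((P*1000).astype(np.float32))
    return ar.mean(0).round(4),np.round(ci[0],1),round(ci[1],1),np.round(rc[0],1),np.round(rc[1],1),round(rc[2],1)
V=lambda w:w.max(2)
black=lambda w:V(w)<65
E
python3 - <<'E'
from m import *
im={n:bot.read_camera(n) for n in("top","scene")}
t,s=im["top"],im["scene"]
print("knob",blob(t,(312,225),16,black,.044)); print("knob s",blob(s,(272,186),16,black,.044))
print("jar",blob(t,(414,233),18,black,.05))
print("pusher",blob(t,(359,229),20,black,.046));print("pusher s",blob(s,(244,160),16,black,.046))
for c in((208,147),(243,146),(277,145),(311,144)):
    g=t["color"][c[1],c[0]+3];print(g)
grey=lambda w:(V(w)<165)
print("sq",blob(t,(208,148),15,lambda w:V(w)<170,.016))
print("round",blob(t,(277,145),16,lambda w:V(w)<170,.020))
print("slot",blob(t,(311,144),15,lambda w:V(w)<170,.020))
print("caddy",blob(t,(261,146),73,lambda w:(V(w)>190),.026))
w=t["color"][215:240,92:118].astype(int)
print("stone V");print(w.max(2)[::2]);print((w[:,:,0]-w[:,:,2])[::3])
print("wing V");print(t["color"][158:190,106:130].max(2))
E
```

```text
knob (array([ 0.4414, -0.1382]), array([ 441.5, -138. ]), 21.6, array([ 441.3, -138.3]), array([39.8, 42.2]), 28.1)
knob s (array([ 0.4598, -0.1225]), array([ 457.3, -122.8]), 33.7, array([ 459.2, -124.5]), array([66.7, 39.8]), 46.9)
jar (array([ 0.4285, -0.3918]), array([ 428.6, -392.1]), 22.7, array([ 428.3, -392.3]), array([41. , 44.3]), 1.5)
pusher (array([ 0.4315, -0.256 ]), array([ 432. , -255.7]), 26.1, array([ 431.5, -256. ]), array([16.9, 51.8]), 51.1)
pusher s (array([ 0.4506, -0.2401]), array([ 450.1, -240.8]), 30.7, array([ 451. , -239.3]), array([46.2, 44.5]), 48.9)
[123 128 129]
[148 147 136]
[122 128 129]
[122 128 129]
sq (array([0.6308, 0.1244]), array([631.6, 124.8]), 51.1, array([630.8, 124.4]), array([73.3, 73.6]), 2.5)
round (array([ 0.6418, -0.0487]), array([642.1, -49.1]), 35.0, array([642.5, -49.4]), array([66.9, 67.9]), 1.8)
slot (array([ 0.6477, -0.1348]), array([ 647.5, -134.6]), 41.8, array([ 647.7, -134.9]), array([46.4, 73.5]), 1.9)
caddy (array([ 0.6397, -0.049 ]), array([639.7, -49.3]), 55.4, array([640.1, -49.1]), array([80.4, 80.6]), 3.8)
stone V
[[15
[... 4701 characters left out ...]
61 161 161 160 160 160 162 161 162 162 157 170 176 155  69  58  85
  116 111 112 112 110 106]
 [160 159 159 160 161 163 162 163 162 162 164 160 169 136 111  68  64  68
  118 114 112 110 108 106]
 [162 160 160 163 163 162 161 162 164 163 163 164 169 112  57  57  75  84
  112 109 109 156 154 151]
 [159 160 158 158 159 157 160 160 159 160 160 161 164 150 140 141 146 149
  151 149 150 171 170 170]
 [158 159 160 158 158 158 160 160 160 160 162 161 162 165 166 166 169 168
  166 165 166 164 163 163]
 [159 157 158 157 159 158 158 160 160 160 161 161 162 162 163 164 164 164
  165 164 164 164 164 164]
 [156 156 156 157 157 158 157 158 158 158 157 159 158 158 160 160 160 160
  162 161 160 161 159 160]]
```

```bash
cat > go.py <<'E'
from h import *
import sys
def go(x,y,z,phi):
    o=bot.get_obs(); w,a,b,c=o["tool_rot"]; f=np.arctan2(2*(a*b+w*c),w*w+a*a-b*b-c*c)
    d=np.array([x,y,z])-o["eef_pos"]; p=np.radians(phi)
    sh=lambda p:np.round([1e3*(d[0]*np.cos(p)+d[1]*np.sin(p)),1e3*(d[0]*np.sin(p)-d[1]*np.cos(p)),-1e3*d[2]],1)
    print("t",round(o["t"],2),"pos",o["eef_pos"].round(4),"phi",np.degrees(f).round(1),"turn",((np.degrees(f)-phi+180)%360-180).round(1),"| shift mm now",sh(f),"after turn",sh(p),"w",round(float(o["gripper_width"]),3),"F",round(float(o["grasp_force"]),1),"q",o["q"].round(2)[[0,6]])
if __name__=="__main__": go(*map(float,sys.argv[1:]))
E
python3 - <<'E'
from m import *
t=bot.read_camera("top"); s=bot.read_camera("scene")
st=lambda w:cv2.morphologyEx(((w[:,:,0]-w[:,:,2])>5).astype(np.uint8),cv2.MORPH_CLOSE,np.ones((3,3),np.uint8))
print("stone",blob(t,(104,227),14,st,.024)); 
print("hub",onz(t,[(113,172.8)],.038),"tips",onz(t,[(111.5,160.5),(118.3,184.5)],.026))
print("postpix",t["color"][140:150,236:252].max(2))
from go import go
go(.4315,-.256,.12,141)
E
```

```text
stone (array([0.4208, 0.3722]), array([421.2, 372.1]), 24.3, array([420.5, 372. ]), array([44.6, 48.1]), 1.9)
hub [[0.55422266 0.35203206]] tips [[0.58747078 0.36271314]
 [0.52718566 0.34104109]]
postpix [[198 199 199 197 197 196 200 199 199 199 198 197 198 197 199 198]
 [199 198 198 198 198 200 201 201 200 199 200 198 198 198 198 199]
 [197 199 197 200 197 182 176 191 204 203 204 202 200 199 197 198]
 [198 198 198 185 156 165 162 164 187 194 164 179 204 200 199 198]
 [197 199 199 193 174 172 170 146 136 167 151 154 176 201 201 198]
 [199 199 200 194 162 135 135  97 109 157 151 166 193 200 198 198]
 [198 200 199 200 169  85  67  76 129 154 150 168 204 200 199 198]
 [198 198 199 201 198 168 159 187 192 192 190 194 202 199 198 199]
 [199 198 199 199 202 200 198 206 204 202 202 200 197 199 199 199]
 [198 198 198 199 199 202 200 199 199 199 199 200 198 199 199 198]]
t 0.4 pos [ 0.2862 -0.6113  0.2452] phi 25.1 turn -115.9 | shift mm now [ 282.3 -260.2  125.2] after turn [110.6 367.6 125.2] w 0.997 F 0.0 q [ 1.02 -0.08]
```

```bash
python3 -m inch '[[0.028,-0.026,0.0,0],[0.028,-0.026,0,0],[0.028,-0.026,0,0],[0.028,-0.026,0,0],[0.028,-0.026,0,0],[0.028,-0.026,0.012,0],[0.028,-0.026,0.012,0],[0.028,-0.026,0.012,0],[0.028,-0.026,0.012,0],[0.028,-0.026,0.012,0]]' 0.085 40
python3 -m inch '[[0,0,0,-8.5],[0,0,0,-8.5],[0,0,0,-8.5],[0,0,0,-8.5],[0,0,0,-8.5],[0,0,0,-8.5],[0,0,0,-8.5],[0,0,0,-8.5],[0,0,0,-8.5],[0,0,0,-8.5],[0,0,0,-8.5],[0,0,0,-8.5]]'
python3 go.py .4315 -.256 .10 141
```

```text
t: 1.4
eef_pos: [0.43, -0.2559, 0.1852]
tool_rot: [0.0, 0.976, 0.217, 0.0]
contact_force: [0.3, -0.6, 0.0]
gripper_width: 0.997
grasp_force: 0.0
t: 2.6
eef_pos: [0.4296, -0.2573, 0.1855]
tool_rot: [0.0, 0.443, 0.897, -0.0]
contact_force: [-0.2, 0.0, 0.4]
gripper_width: 0.994
grasp_force: 0.0
t 2.6 pos [ 0.4296 -0.2573  0.1855] phi 127.4 turn -13.6 | shift mm now [-0.1  2.3 85.5] after turn [-0.7  2.2 85.5] w 0.994 F 0.0 q [0.81 0.91]
```

```bash
python3 -m inch '[[0,0.002,0,-6.8],[0,0,0,-6.8],[0,0,0.03,0],[0,0,0.03,0],[0,0,0.03,0],[0,0,0.03,0],[0,0,0.025,0],[0,0,0.01,0],[0,0,0,0]]'
python3 -m inch '[[0,0,0,0],[0,0,0,0],[0,0,0,0],[0,0,0,0],[0,0,0,0],[0,0,0,0],[0,0,0,0]]' 0.0 40
python3 go.py .631 .1245 .046 93.7
```

```text
t: 3.5
eef_pos: [0.4306, -0.2556, 0.0294]
tool_rot: [-0.001, 0.336, 0.942, 0.0]
contact_force: [0.7, 0.8, 0.5]
gripper_width: 1.002
grasp_force: 0.0
t: 4.2
eef_pos: [0.4315, -0.2562, 0.0309]
tool_rot: [0.0, 0.336, 0.942, -0.0]
contact_force: [-1.7, 0.1, 7.0]
gripper_width: 0.182
grasp_force: 40.2
t 4.2 pos [ 0.4315 -0.2562  0.0309] phi 140.7 turn 47.0 | shift mm now [ 86.9 421.  -15.1] after turn [367.1 223.7 -15.1] w 0.182 F 40.2 q [0.73 0.95]
```

```bash
python3 -m inch '[[0,0,-0.02,0],[0,0,-0.04,0],[0.0072,0.035,-0.04,0],[0.0072,0.035,0,0],[0.0072,0.035,0,0],[0.0072,0.035,0,0],[0.0072,0.035,0,0],[0.0072,0.035,0,0],[0.0072,0.035,0,0],[0.0072,0.035,0,0],[0.0072,0.035,0,0],[0.0072,0.035,0,0]]'
python3 -m inch '[[0.0072,0.036,0,0],[0.0072,0.035,0,0],[0,0,0,7.85],[0,0,0,7.85],[0,0,0,7.85],[0,0,0,7.85],[0,0,0,7.85],[0,0,0,7.75],[0,0,0,0]]'
python3 go.py .631 .1245 .046 93.7
```

```text
t: 5.4
eef_pos: [0.5962, 0.0594, 0.1272]
tool_rot: [-0.0, 0.336, 0.942, -0.0]
contact_force: [-0.2, -0.7, -0.5]
gripper_width: 0.179
grasp_force: 39.3
t: 6.3
eef_pos: [0.6295, 0.1224, 0.1272]
tool_rot: [-0.0, 0.684, 0.729, -0.0]
contact_force: [0.4, -0.6, -1.6]
gripper_width: 0.181
grasp_force: 39.4
t 6.3 pos [0.6295 0.1224 0.1272] phi 93.6 turn -0.1 | shift mm now [ 2.   1.6 81.2] after turn [ 2.   1.6 81.2] w 0.181 F 39.4 q [-0.06 -0.4 ]
```

```bash
python3 -m inch '[[0.002,0.0016,0.025,0],[0,0,0.025,0],[0,0,0.018,0],[0,0,0.008,0],[0,0,0.005,0],[0,0,0,0],[0,0,0,0]]'
python3 -m inch '[[0,0,0,0],[0,0,0,0],[0,0,0,0],[0,0,0,0],[0,0,-0.01,0],[0,0,-0.03,0],[0,0,-0.04,0],[0,0,-0.02,0]]' 0.06
python3 go.py .556 .352 .026 19.8
```

```text
t: 7.0
eef_pos: [0.632, 0.1246, 0.0474]
tool_rot: [0.0, 0.684, 0.73, 0.001]
contact_force: [0.7, -1.0, -0.7]
gripper_width: 0.183
grasp_force: 39.5
t: 7.8
eef_pos: [0.6329, 0.1251, 0.1507]
tool_rot: [0.001, 0.684, 0.729, 0.002]
contact_force: [0.6, 0.7, -0.1]
gripper_width: 0.702
grasp_force: 0.0
t 7.8 pos [0.6329 0.1251 0.1507] phi 93.7 turn 73.9 | shift mm now [231.4 -62.2 124.7] after turn [   4.5 -239.6  124.7] w 0.702 F 0.0 q [-0.06 -0.4 ]
```

```bash
python3 -m inch '[[0.033,-0.0088,0,0],[0.033,-0.0088,0,0],[0.033,-0.0088,0,0],[0.033,-0.0088,0,0],[0.033,-0.0088,0,0],[0.033,-0.0088,0,0],[0.033,-0.0088,0,0],[0,0,0,8.2],[0,0,0,8.2],[0,0,0,8.2],[0,0,0,8.2],[0,0,0,8.2]]' 0.085
python3 -m inch '[[0,0,0.01,8.2],[0,0,0.01,8.2],[0,0,0.01,8.2],[0,0,0.01,8.3],[0,0,0,0],[0,0,0,0]]'
python3 go.py .556 .352 .026 19.8
```

```text
t: 9.0
eef_pos: [0.5551, 0.3512, 0.1474]
tool_rot: [-0.0, 0.897, 0.441, 0.0]
contact_force: [0.5, -0.4, -0.0]
gripper_width: 0.999
grasp_force: 0.0
t: 9.6
eef_pos: [0.555, 0.3513, 0.1072]
tool_rot: [-0.0, 0.985, 0.174, 0.0]
contact_force: [-0.0, -0.1, 0.6]
gripper_width: 0.996
grasp_force: 0.0
t 9.6 pos [0.555  0.3513 0.1072] phi 20.0 turn 0.2 | shift mm now [ 1.1 -0.3 81.2] after turn [ 1.1 -0.3 81.2] w 0.996 F 0.0 q [-0.63 -1.91]
```

Run:
```python
from h import *
s=bot.read_camera("scene")["color"]; t=bot.read_camera("top")["color"]
H=np.zeros((560,800,3),np.uint8)
H[:,:400]=cv2.resize(s[220:360,250:350],(400,560),interpolation=2); H[:360,410:800]=cv2.resize(t[120:180,180:245],(390,360),interpolation=2)
cv2.imwrite("pics/c2.png",H[:,:,::-1])
```

```text
(no output)
```

View pics/c2.png

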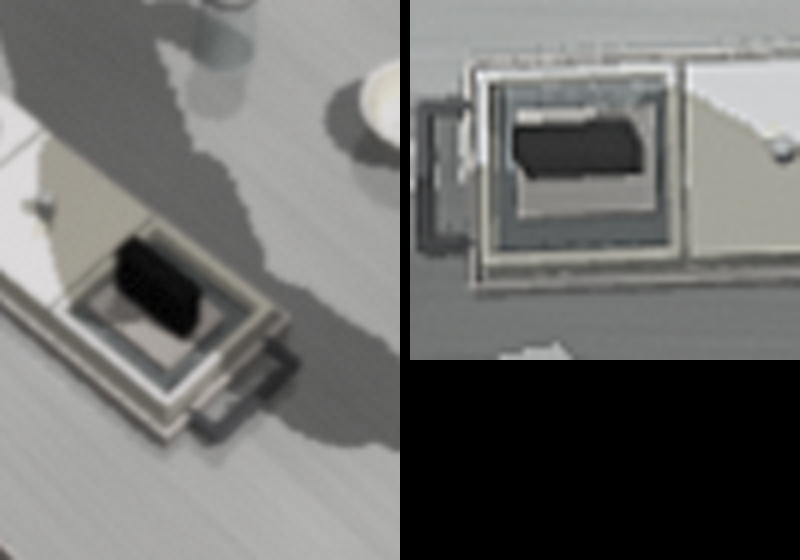

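The pusher lies flat inside the square recess (handle at about px (201,144) in the top view), with a grey margin all round. Next is the wing nut.

```bash
python3 -m inch '[[0.001,0,0.025,0],[0,0,0.025,0],[0,0,0.02,0],[0,0,0.011,0],[0,0,0,0]]'
python3 -m inch '[[0,0,0,0],[0,0,0,0],[0,0,0,0],[0,0,0,0],[0,0,0,0],[0,0,0,0],[0,0,0,0]]' 0.0 40
python3 -m inch '[[0,0,-0.03,0],[0,0,-0.04,0],[0,0,-0.04,-8.2],[0,0,0,-8.2],[0,0,0,-8.2],[0,0,0,-8.2],[0,0,0,-8.2],[0,0,0,-8.2],[0,0,0,-8.2],[0,0,0,-8.2],[0,0,0,-8.2],[0,0,0,0]]'
python3 go.py .6475 -.1345 .042 93.7
```

```text
t: 10.2
eef_pos: [0.5554, 0.3508, 0.0246]
tool_rot: [0.0, 0.985, 0.172, -0.001]
contact_force: [-0.6, 0.7, 0.8]
gripper_width: 0.996
grasp_force: 0.0
t: 10.9
eef_pos: [0.5566, 0.3517, 0.0266]
tool_rot: [-0.0, 0.985, 0.172, 0.001]
contact_force: [-1.3, 0.0, 6.0]
gripper_width: 0.312
grasp_force: 39.3
t: 12.1
eef_pos: [0.5559, 0.3509, 0.1352]
tool_rot: [-0.0, 0.684, 0.729, -0.0]
contact_force: [0.2, -0.1, -1.3]
gripper_width: 0.312
grasp_force: 39.5
t 12.1 pos [0.5559 0.3509 0.1352] phi 93.6 turn -0.1 | shift mm now [-490.2   60.6   93.2] after turn [-490.3   60.1   93.2] w 0.312 F 39.5 q [-0.41 -0.79]
```

```bash
python3 -m inch '[[-0.02,0.005,0,0],[-0.04,0.005,0,0],[-0.044,0.005,0,0],[-0.044,0.005,0,0],[-0.044,0.005,0,0],[-0.044,0.005,0,0],[-0.044,0.005,0,0],[-0.044,0.005,0,0],[-0.044,0.005,0,0],[-0.044,0.005,0,0],[-0.044,0.005,0,0],[-0.034,0.005,0,0]]'
python3 -m inch '[[0,0,0.03,0],[0,0,0.02,0],[0,0,0,0],[0,0,0,0]]'
python3 go.py .6475 -.1345 .042 93.7
```

```text
t: 13.3
eef_pos: [0.6463, -0.1377, 0.1355]
tool_rot: [0.0, 0.687, 0.727, -0.001]
contact_force: [0.3, 0.1, -1.0]
gripper_width: 0.312
grasp_force: 39.5
t: 13.7
eef_pos: [0.6465, -0.1336, 0.0857]
tool_rot: [-0.0, 0.685, 0.728, -0.0]
contact_force: [0.6, 0.2, -0.5]
gripper_width: 0.316
grasp_force: 39.6
t 13.7 pos [ 0.6465 -0.1336  0.0857] phi 93.5 turn -0.2 | shift mm now [-1.   1.  43.7] after turn [-1.   1.  43.7] w 0.316 F 39.6 q [ 0.31 -0.01]
```

Run:
```python
from h import *
s=bot.read_camera("scene")["color"]; t=bot.read_camera("top")["color"]
H=np.zeros((560,800,3),np.uint8)
H[:,:400]=cv2.resize(s[170:310,160:260],(400,560),interpolation=2); H[:360,410:800]=cv2.resize(t[120:180,280:345],(390,360),interpolation=2)
cv2.imwrite("pics/c3.png",H[:,:,::-1])
```

```text
(no output)
```

View pics/c3.png

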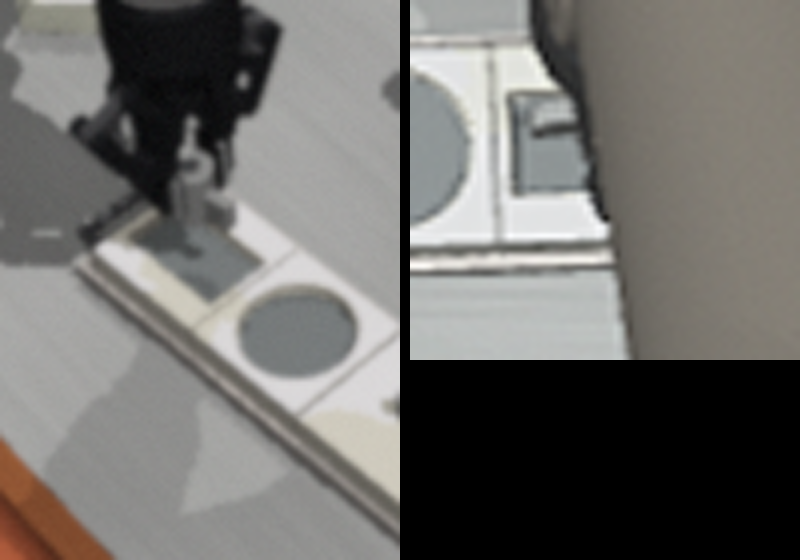

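The nut hangs upright over the slot with its wings along it (left wing at about px (303,141) in the top view). I'll lower it now.

```bash
python3 -m inch '[[-0.001,0.001,0.02,0],[0,0,0.015,0],[0,0,0.006,0],[0,0,0.002,0],[0,0,0,0],[0,0,0,0]]'
python3 -m inch '[[0,0,0,0],[0,0,0,0],[0,0,0,0],[0,0,0,0],[0,0,-0.01,0],[0,0,-0.03,0],[0,0,-0.04,0],[0,0,-0.01,0],[0,0,0,0]]' 0.06
python3 go.py .4414 -.138 .028 93.7
```

```text
t: 14.4
eef_pos: [0.6481, -0.1348, 0.0432]
tool_rot: [0.0, 0.685, 0.729, 0.0]
contact_force: [0.2, 0.6, -1.3]
gripper_width: 0.31
grasp_force: 39.8
t: 15.3
eef_pos: [0.6492, -0.1351, 0.1356]
tool_rot: [0.002, 0.685, 0.729, 0.001]
contact_force: [0.0, 0.1, 0.1]
gripper_width: 0.699
grasp_force: 0.0
t 15.3 pos [ 0.6492 -0.1351  0.1356] phi 93.6 turn -0.1 | shift mm now [  10.  -207.6  107.6] after turn [  10.5 -207.6  107.6] w 0.699 F 0.0 q [0.32 0.01]
```

```bash
python3 -m inch '[[0.0017,-0.0346,0,0],[0.0017,-0.0346,0,0],[0.0017,-0.0346,0,0],[0.0017,-0.0346,0,0],[0.0017,-0.0346,0,0],[0.0017,-0.0346,0,0],[0,0,0,0],[0,0,0.03,0],[0,0,0,0]]' 0.085
python3 go.py .4414 -.138 .028 93.7
python3 - <<'E'
from h import *
s=bot.read_camera("scene")["color"]; t=bot.read_camera("top")["color"]
H=np.zeros((560,800,3),np.uint8)
H[:,:400]=cv2.resize(s[150:290,190:290],(400,560),interpolation=2); H[:360,410:800]=cv2.resize(t[120:180,280:345],(390,360),interpolation=2)
cv2.imwrite("pics/c4.png",H[:,:,::-1])
E
```

```text
t: 16.2
eef_pos: [0.4375, -0.1372, 0.0999]
tool_rot: [-0.003, 0.685, 0.729, -0.001]
contact_force: [-0.1, 0.4, 0.2]
gripper_width: 0.993
grasp_force: 0.0
t 16.2 pos [ 0.4375 -0.1372  0.0999] phi 93.6 turn -0.1 | shift mm now [-1.   3.8 71.9] after turn [-1.1  3.8 71.9] w 0.993 F 0.0 q [0.44 0.06]
```

View pics/c4.png

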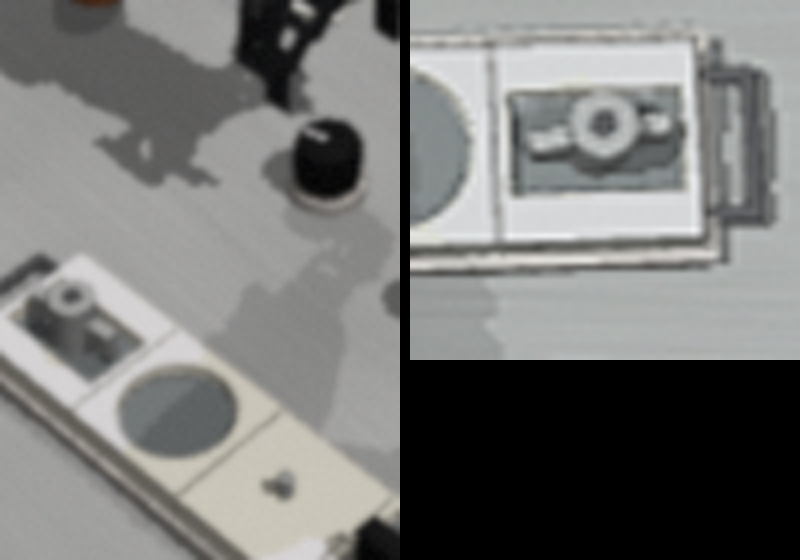

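The wing nut stands in the slot (hub at px (312,141) in the top view), and the knob stands upright below the gripper. Grasp the knob.

```bash
python3 -m inch '[[-0.001,0.003,0.02,0],[0,0,0.02,0],[0,0,0.02,0],[0,0,0.011,0],[0,0,0,0],[0,0,0,0]]'
python3 -m inch '[[0,0,0,0],[0,0,0,0],[0,0,0,0],[0,0,0,0],[0,0,0,0],[0,0,0,0]]' 0.0 40
python3 -m inch '[[0,0,-0.02,0],[0,0,-0.04,0],[0,0,-0.03,0],[0,0,0,0]]'
python3 go.py .642 -.0485 .044 93.7
```

```text
t: 16.9
eef_pos: [0.4434, -0.1385, 0.0322]
tool_rot: [0.0, 0.685, 0.729, 0.0]
contact_force: [0.3, 0.1, -0.2]
gripper_width: 0.997
grasp_force: 0.0
t: 17.5
eef_pos: [0.4433, -0.1386, 0.0324]
tool_rot: [0.001, 0.685, 0.729, 0.0]
contact_force: [-0.8, 0.7, 8.0]
gripper_width: 0.48
grasp_force: 39.6
t: 17.9
eef_pos: [0.4453, -0.1391, 0.1252]
tool_rot: [0.003, 0.685, 0.729, 0.002]
contact_force: [0.9, 0.7, -1.2]
gripper_width: 0.48
grasp_force: 41.2
t 17.9 pos [ 0.4453 -0.1391  0.1252] phi 93.6 turn -0.1 | shift mm now [ 78.2 202.   81.2] after turn [ 77.7 202.2  81.2] w 0.48 F 41.2 q [0.46 0.07]
```

```bash
python3 -m inch '[[0.013,0.0337,0,0],[0.013,0.0337,0,0],[0.013,0.0337,0,0],[0.013,0.0337,0,0],[0.013,0.0337,0,0],[0.013,0.0337,0,0],[0,0,0.03,0],[0,0,0.02,0],[0,0,0,0],[0,0,0,0]]'
python3 go.py .642 -.0485 .048 93.7
```

```text
t: 18.9
eef_pos: [0.639, -0.0481, 0.0708]
tool_rot: [-0.001, 0.685, 0.729, -0.001]
contact_force: [0.3, 0.5, -0.7]
gripper_width: 0.476
grasp_force: 41.4
t 18.9 pos [ 0.639  -0.0481  0.0708] phi 93.6 turn -0.1 | shift mm now [-0.6  3.  22.8] after turn [-0.6  3.  22.8] w 0.476 F 41.4 q [ 0.2  -0.17]
```

```bash
python3 -m inch '[[-0.0005,0.003,0.01,0],[0,0,0.008,0],[0,0,0.003,0],[0,0,0,0],[0,0,0,0]]'
python3 -m inch '[[0,0,0,0],[0,0,0,0],[0,0,0,0],[0,0,0,0],[0,0,-0.01,0],[0,0,-0.03,0],[0,0,-0.04,0],[0,0,-0.02,0],[0,0,0,0]]' 0.07
python3 go.py .4210 .372 .018 93.7
```

```text
t: 19.4
eef_pos: [0.6429, -0.0483, 0.0508]
tool_rot: [0.0, 0.685, 0.729, 0.0]
contact_force: [-0.0, -0.5, -1.4]
gripper_width: 0.475
grasp_force: 41.4
t: 20.3
eef_pos: [0.6453, -0.0481, 0.1553]
tool_rot: [0.003, 0.685, 0.729, 0.003]
contact_force: [0.8, 0.2, -1.0]
gripper_width: 0.823
grasp_force: 0.0
t 20.3 pos [ 0.6453 -0.0481  0.1553] phi 93.6 turn -0.1 | shift mm now [ 433.3 -197.7  137.3] after turn [ 433.7 -196.8  137.3] w 0.823 F 0.0 q [ 0.22 -0.13]
```

```bash
python3 -m inch '[[0.025,-0.0115,0,0],[0.036,-0.0165,0,0],[0.04,-0.0182,0,0],[0.04,-0.0182,0,0],[0.04,-0.0182,0,0],[0.04,-0.0182,0,0],[0.04,-0.0182,0,0],[0.04,-0.0182,0,0],[0.04,-0.0182,0,0],[0.04,-0.0182,0,0],[0.04,-0.0182,0,0],[0.012,-0.0055,0,0]]' 0.085
python3 -m inch '[[0,0,0.04,0],[0,0,0.03,0],[0,0,0,0],[0,0,0,0]]'
python3 go.py .4210 .372 .018 93.7
python3 - <<'E'
from h import *
s=bot.read_camera("scene")["color"]; t=bot.read_camera("top")["color"]
H=np.zeros((560,800,3),np.uint8)
H[:,:400]=cv2.resize(s[190:330,180:280],(400,560),interpolation=2); H[:360,410:800]=cv2.resize(t[115:175,240:305],(390,360),interpolation=2)
cv2.imwrite("pics/c5.png",H[:,:,::-1])
E
```

```text
t: 21.5
eef_pos: [0.4149, 0.3764, 0.1506]
tool_rot: [-0.001, 0.682, 0.731, 0.0]
contact_force: [0.2, 0.3, 1.0]
gripper_width: 0.998
grasp_force: 0.0
t: 21.9
eef_pos: [0.4188, 0.3709, 0.0806]
tool_rot: [0.0, 0.685, 0.729, -0.001]
contact_force: [-0.1, -0.0, -0.2]
gripper_width: 0.992
grasp_force: 0.0
t 21.9 pos [0.4188 0.3709 0.0806] phi 93.6 turn -0.1 | shift mm now [ 0.9  2.3 62.6] after turn [ 0.9  2.3 62.6] w 0.992 F 0.0 q [-0.51 -1.05]
```

View pics/c5.png

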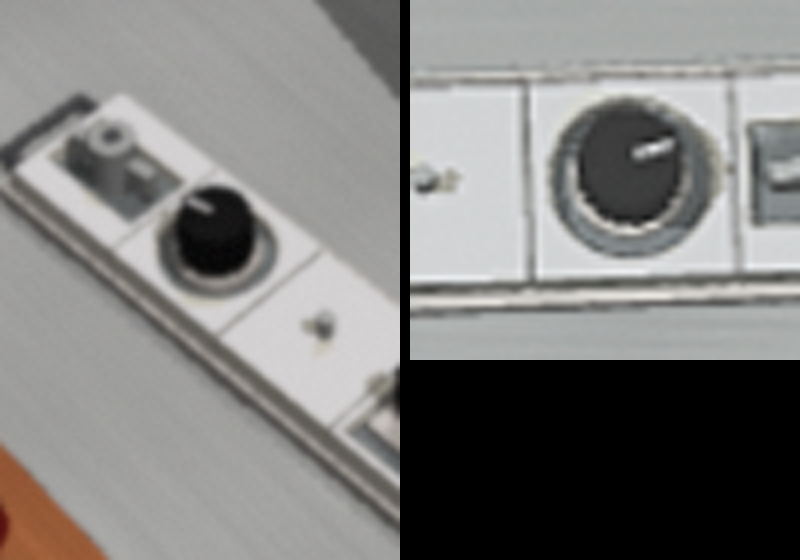

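The knob is flat in the round recess (px (277,142) in the top view), collar rim visible. Grasp the stone and refine the post position from both views.

```bash
python3 -m inch '[[0.001,0.002,0.03,0],[0,0,0.02,0],[0,0,0.01,0],[0,0,0.003,0],[0,0,0,0],[0,0,0,0]]'
python3 -m inch '[[0,0,0,0],[0,0,0,0],[0,0,0,0],[0,0,0,0],[0,0,0,0],[0,0,0,0]]' 0.0 40
python3 -m inch '[[0,0,-0.02,0],[0,0,-0.04,0],[0,0,-0.04,0],[0,0,0,0]]'
python3 - <<'E'
from h import *
t=bot.read_camera("top"); s=bot.read_camera("scene")
print("predicted px for (.6365,.038): base/top", proj(t,[[.6365,.038,.026],[.6365,.038,.044]]).round(1).tolist(), proj(s,[[.6365,.038,.026],[.6365,.038,.044]]).round(1).tolist())
a,b=[cv2.resize(i["color"][y:y+30,x:x+32],None,fx=12,fy=12,interpolation=0) for i,x,y in((t,228,131),(s,245,252))]
cv2.imwrite("pics/c6.png",np.hstack([a,b])[:,:,::-1])
E
python3 go.py .6365 .038 .12 93.7
```

```text
t: 22.6
eef_pos: [0.4214, 0.3733, 0.0188]
tool_rot: [0.0, 0.685, 0.729, 0.001]
contact_force: [-0.6, -0.1, 0.5]
gripper_width: 0.991
grasp_force: 0.0
t: 23.2
eef_pos: [0.4211, 0.3729, 0.0186]
tool_rot: [0.0, 0.685, 0.729, 0.0]
contact_force: [-1.4, -1.8, 7.4]
gripper_width: 0.576
grasp_force: 40.2
t: 23.6
eef_pos: [0.423, 0.3754, 0.1229]
tool_rot: [0.0, 0.685, 0.729, 0.005]
contact_force: [0.2, 1.3, -0.7]
gripper_width: 0.573
grasp_force: 41.8
predicted px for (.6365,.038): base/top [[241.4, 144.7], [240.9, 142.9]] [[261.3, 272.5], [261.3, 267.6]]
t 23.7 pos [0.4211 0.3728 0.1184] phi 93.6 turn -0.1 | shift mm now [-347.6  194.1   -1.6] after turn [-348.   193.3   -1.6] w 0.573 F 41.8 q [-0.49 -1.02]
```

View pics/c6.png

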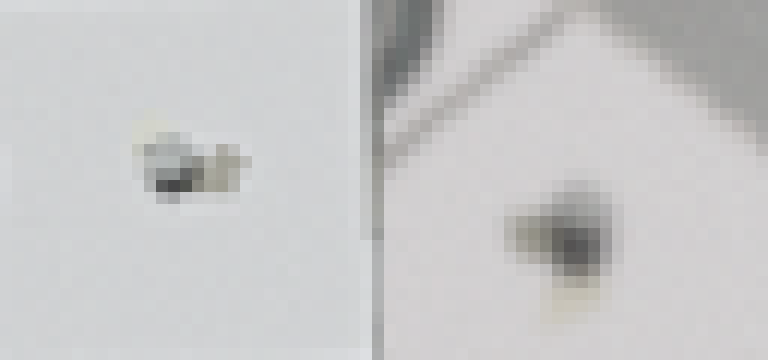

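```bash
python3 -m inch '[[-0.02,0.0111,0,0],[-0.035,0.0195,0,0],[-0.036,0.02,0,0],[-0.036,0.02,0,0],[-0.036,0.02,0,0],[-0.036,0.02,0,0],[-0.036,0.02,0,0],[-0.036,0.02,0,0],[-0.036,0.02,0,0],[-0.036,0.02,0,0],[-0.005,0.0027,0,0]]'
python3 -m inch '[[0,0,0.02,0],[0,0,0.01,0],[0,0,0,0],[0,0,0,0]]'
python3 go.py .6355 .037 .046 93.7
```

```text
t: 24.8
eef_pos: [0.6367, 0.0297, 0.1152]
tool_rot: [0.001, 0.688, 0.726, -0.002]
contact_force: [-0.3, -0.4, -1.4]
gripper_width: 0.575
grasp_force: 41.8
t: 25.2
eef_pos: [0.6347, 0.0381, 0.0869]
tool_rot: [-0.001, 0.684, 0.729, -0.001]
contact_force: [-0.2, 0.6, 0.4]
gripper_width: 0.577
grasp_force: 41.8
t 25.2 pos [0.6347 0.0381 0.0869] phi 93.7 turn -0.0 | shift mm now [-1.2  0.7 40.9] after turn [-1.2  0.7 40.9] w 0.577 F 41.8 q [ 0.1  -0.32]
```

```bash
python3 -m inch '[[-0.001,0.001,0.015,0],[0,0,0.012,0],[0,0,0.008,0],[0,0,0.005,0],[0,0,0,0],[0,0,0,0]]'
python3 -m inch '[[0,0,0,0],[0,0,0,0],[0,0,0,0],[0,0,0,0],[0,0,0,0],[0,0,-0.01,0],[0,0,-0.03,0],[0,0,-0.04,0],[0,0,-0.04,0]]' 0.075
python3 -m inch '[[0,-0.04,-0.03,0],[0,-0.04,-0.03,0],[0,-0.04,0,0],[0,-0.04,0,0],[0,0,0,0]]'
python3 - <<'E'
from m import *
s=bot.read_camera("scene"); t=bot.read_camera("top")
S,T=s["color"],t["color"]
H=np.zeros((600,800,3),np.uint8)
H[:260,:800]=cv2.resize(T[118:173,180:349],(800,260),interpolation=2); H[265:600,:446]=cv2.resize(S[200:326,170:338],(446,335),interpolation=2);H[265:600,450:800]=cv2.resize(T[170:260,90:184],(350,335),interpolation=2)
cv2.imwrite("pics/c7.png",H[:,:,::-1])
st=lambda w:cv2.morphologyEx(((w[:,:,0]-w[:,:,2])>5).astype(np.uint8),cv2.MORPH_CLOSE,np.ones((3,3),np.uint8))
print("stone",blob(t,(241,143),15,st,.05)); print("knob",blob(t,(277,142),13,black,.060)); print("jar",blob(t,(414,233),18,black,.05))
E
```

```text
t: 25.8
eef_pos: [0.6366, 0.0365, 0.0477]
tool_rot: [0.0, 0.685, 0.729, 0.0]
contact_force: [0.3, -0.0, -0.8]
gripper_width: 0.576
grasp_force: 41.8
t: 26.7
eef_pos: [0.6361, 0.0365, 0.1693]
tool_rot: [-0.0, 0.685, 0.729, -0.0]
contact_force: [0.4, 0.8, -0.3]
gripper_width: 0.877
grasp_force: 0.0
t: 27.2
eef_pos: [0.4717, 0.0257, 0.2279]
tool_rot: [-0.0, 0.684, 0.729, -0.002]
contact_force: [0.3, -0.0, -0.2]
gripper_width: 0.878
grasp_force: 0.0
stone (array([0.6326, 0.0426]), array([636.3,  43.5]), 47.4, array([636.1,  38.6]), array([73. , 71.2]), 2.0)
knob (array([ 0.6358, -0.0479]), array([636.6, -48.6]), 22.8, array([635.9, -48.3]), array([42.2, 38.8]), 1.8)
jar (array([ 0.4285, -0.3918]), array([ 428.4, -392.2]), 22.7, array([ 428.9, -391.7]), array([40.7, 43.8]), 45.4)
```

View pics/c7.png

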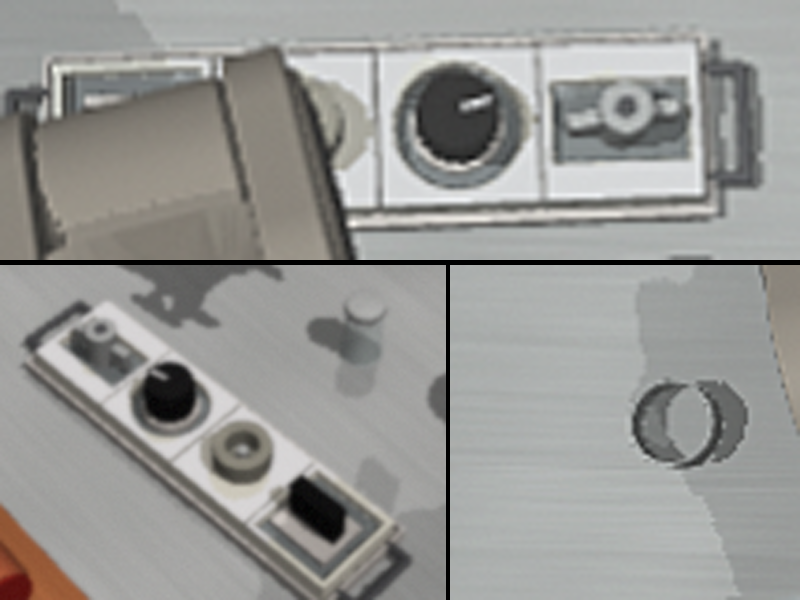

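The final view shows all four parts seated: pusher, stone flat with the post inside its hole, knob and nut. The jar and pastry ring are where they started. With the stone flat over the post it can be at most 9 mm off centre. The gripper is clear, so I'm handing in.

```bash
python3 -c "
from station import bot
print(bot.hand_in())"
```

```text
the job is handed in; nothing more can be done
None
```

I placed all four slicer parts in their own caddy blocks, left the jar and pastry ring standing where they were, and handed the job in at about 27 s; the hand-in returned no verdict.

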